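Turn the ornament stand to its empty arm and hang the bell on it

TASK

Turn the revolving ornament stand by its top knob, click by click, until its one empty arm has come round to face the stock rail and rests in its click. Then lift the ceramic bell by its steel stirrup over the upturned end of the stock rail, across onto that empty arm, and leave it hanging there at rest, with the empty arm still facing the rail. Do not drop the bell or disturb the wares standing on the table.

Things in the scene. Friction and masses are not known exactly. Their poses are not given: they have to be found in the camera images.
- stand: Foot of the revolving ornament stand: fixed wooden disc 190 mm across, 18 high. Origin on the table under the axis, z up. Its -y axis points to the stock rail (within 3 degrees): there the empty arm must come. Six rest clicks 60 degrees apart, one with the empty arm exactly along -y. Above it an 18 mm post and a wooden hub 52 mm across, top 195 mm above the table, carry the arms and turn.
- spinner (a joint): Turn of the stand's head, rad, positive anticlockwise from above, no limits, either way allowed. 0 or any whole turn: empty arm faces the rail. Clicks at multiples of 1.047 (60 degrees); between them a sprung roller on a star wheel pulls to the nearer click: 0.1 N m near the click, rising to 0.3 N m just before half-way. At the start the head rests in a click, up to 3 degrees off.
- knob_grip (a point): On the stand's axis 234 mm above the table, where to grip the top knob: a wooden hexagon 34 mm over its flats, 39 over corners, from 209 to 251 mm above the table, turning with the head. The outward normals of its six faces point along the six arms. Axes turn with the head; -y points along the empty arm.
- spare_arm_tip (a point): Empty arm: centre of its rod at the outer end. Each of the six arms is a level 8 mm steel rod, axis 180 mm above the table, ending 145 mm from the stand's axis in an upturned stop that rises 10 mm above the rod's top. Axes turn with the head: +y runs along the arm to the stand's axis, z up. The other five carry other shapes, 105 mm out, swinging freely, down to 80 mm above the table.
- rail: Stock rail: fixed wooden foot plate 100 x 100 x 10 mm; origin on the table under its centre, +y along the rail towards the stand. A 14 mm post at y = -25 mm carries a level steel rod of 8 mm diameter, axis 180 mm above the table, running to +y. A star ornament hangs on it at y = 10 mm, behind the bell.
- rail_tip (a point): Centre of the rail's rod at its free end, 130 mm from the rail's origin, 180 mm above the table; there the rod turns up into an end stop that rises 10 mm above the rod's top. Axes as the rail's: the rod lies on the -y side. In the right click the empty arm's tip stands 40 to 60 mm beyond it, end to end, at the same height.
- bell: Pale ceramic bell, about 0.15 kg, on the rail near its free end: 50 mm across the mouth, 62 high, under a rigid closed stirrup of steel strap 10 mm deep along the rail. Origin at the centre of its mouth (underside), z up, x across the rail. The legs stand at x = +-15 mm (33 mm over outer faces), 62 to 100 mm above the origin; a pointed roof (top 110 mm) joins them.
- bell_eye (a point): Underside of the stirrup's peak, 106 mm above the bell's origin; it sits on the rod, 4 mm above the rod's axis. The rod passes through the opening, 26 mm wide, 44 high. Grip the two legs from above, across the rail, about 16 mm below this point. Raised 22 mm, the bell passes an end stop with 12 mm free above the stop and 14 below the rod.
- bowl: dark open ceramic bowl, 72 mm across, 36 high, standing on the table under the gap between rail and stand
- toadstool: grey ceramic mushroom, 52 mm across, 47 high, on the table beside the rail's foot, on the side away from the robot
- angel: white ceramic cone figure, 52 mm across the foot, 118 high, on the robot's right
- cup: sand-coloured ceramic cup, 76 mm across, 70 high, on the right
- dish: shallow green-grey ceramic dish, 150 mm across, 18 high, near left
- cone_figure: dark ceramic cone figure, 48 mm across the foot, 128 high, on the left

How it is judged:
By the outcome, as a careful person would: the job done as asked, in the order asked, and still so for the second after the job is handed in, with the robot touching nothing.
It also fails if it takes over 59 s, if anything falls off the work surface, if the arm or the gripper's body presses on something with over 40 N, if the wrist force passes 120 N, or if a joint passes its speed limit or range.

ROBOT

A 7-joint arm with a two-finger parallel gripper is mounted at the origin on the work surface. World frame = base frame: x ahead of the robot, y to its left, z up, the work surface at z = 0. Lengths are in m, angles in degrees, forces in N, time in s.
With the tool pointing down it reaches from about 0.425 to 0.875 m from the base axis. Payload 4.7 kg.
Tool frame: the origin (TCP) lies midway between the tips of the shut fingers; the grasp point (between the pads) lies 19 mm behind it; z points along the fingers, y is the line along which they close (so a half turn about z gives the same grasp; the last joint's range is limited). The gripper opens to 85 mm and grips with 20 to 120 N. Pads are 22 mm wide; open, the fingers measure 114 mm over their backs; the gripper's body (76 mm by 85 mm) begins 54 mm behind the grasp point. The pads swing forward as they close: fully open they stand 13 mm farther back than shut.
Start: joints at [-64.166, 18.392, -4.016, 83.108, 1.295, 78.541, -3.26], TCP at [0.275, 0.589, 0.231] pointing down, gripper open.
Joint ranges: [-163.93, 163.93], [-17.29, 119.83], [-79.2, 71.16], [3.27, 140.29], [-89.18, 269.18], [5.43, 117.66], [-154.24, 154.24]. Speed limits (degrees/s): [147.25, 147.25, 180, 180, 180, 180, 180].

INTERFACE

Orientations are given as a 3x3 rotation matrix whose columns are the frame's x, y, z axes.
In Python, from station import manip, eoat, cams, job, nets gives the robot as it stands. Calls block until the motion is done:
- manip.reach(position, orientation): joint-space move of the TCP to a pose.
- manip.movel(position, max_speed=0.15, attitude=None, f_stop=None): straight line of the TCP; attitude=None keeps the orientation; max_speed is the mean speed in m/s. With f_stop (N) it stops when the force on the tool has changed by that much, and returns True; else False.
- manip.move_j(angles): joint-space move.
- eoat.command_gripper(opening, squeeze=None): opening from 0.0 (shut) to 1.0 (fully open); squeeze is the grip in N (None keeps the last); returns when the fingers have stopped.
- manip.dwell(seconds).
- manip.ik(position, orientation): joint angles nearest the present ones, or None.
- manip.state(): the state.
- cams.snapshot(name): name is "scene" or "top" or "wrist"; returns a dict with "pixels" (384x512x3 uint8, blue, green, red), "z_map" (384x512 float32, m along the optical axis (not along the pixel's ray), 0 where there is no reading), "mtx" (3x3 intrinsics, pixels), "rvec" (rotation vector, rad) and "tvec" (3), from world to camera coordinates, as OpenCV has them; the wrist camera has in their place "hand_eye" (4x4, takes a point from camera to tool coordinates, whose origin is the TCP and whose axes are the flange's). Camera axes: x right, y down, z forward; pixel columns grow to the right and rows downward; lengths in m; the calibration is good to about 2 mm. The wrist camera is an equidistant fisheye: a pixel r from the principal point sees the ray r / f radians off the axis. A picture is of the moment at which its call begins: read the wrist's pose just before it.
A pose or a line that the arm cannot do raises manip.Unreachable and nothing moves.
- job.close_job(): hands the job in; it is judged then, once.
Trained networks look in the newest picture that a camera, given by its name, has taken for a name from the list of things; names that differ only in an ending like _2 or _b are one class to them, and where a whole thing is asked for, a point or a joint stands for the part that bears it (a point fixed in the world has none). Each returns a list of dicts, best first, with "confidence" (0 to 1); they miss things now and then, are a little off and sometimes report something else, mostly with a low value. They report only what shows in the picture. A call takes as long as a camera call.
- nets.recognise(camera, name): "location" ([row, column] in pixels, amid what is visible of it).
- nets.place_of(camera, name): "location" ([row, column] in pixels: a listed point, or the origin of a listed thing).
The state is a dict: "time_s": time; "joint_pos": joint angles; "qvel": joint speeds; "tau": joint torques, N m; "ee_pos": TCP position; "orientation": TCP orientation; "force": force on the tool from outside, world axes, zero at the start; "ft_torque": the same for the moment, N m; "gripper_width": opening from 0.0 (shut) to 1.0 (fully open); "grasp_force": force on a finger pad.
Only numpy, scipy, OpenCV 4.12 (cv2) and the standard library are available. Lean on these libraries where they do the work, as an engineer would, in place of code of your own. Each camera call takes 0.05 s, during which the arm holds its last target. There are 200 camera calls.

## Working session

There is one attempt and no reset: what is moved stays moved. The work goes in short steps, each a Python script; the robot and the scene stay as the last script left them, time stands still between calls to the robot, and variables do not carry over. Pictures are saved under pics/ and viewed, at most 10 in all, crops included, and the job is handed in when it is done.

```bash
mkdir -p pics; ls; cat > h.py <<'E'
import numpy as np, cv2
from station import manip, eoat, cams, job, nets
def snap(n): return cams.snapshot(n)
def ray(s,rc):
    K=s["mtx"]; R=cv2.Rodrigues(np.array(s["rvec"],float))[0]; t=np.array(s["tvec"],float).ravel()
    d=np.linalg.inv(K)@np.array([rc[1],rc[0],1.0]); return -R.T@t, R.T@d   # scale of d = depth
def atz(s,rc,z):
    o,d=ray(s,rc); return o+d*(z-o[2])/d[2]
def tri(rs):
    A=np.zeros((3,3));b=np.zeros(3)
    for o,d in rs:
        d=d/np.linalg.norm(d);P=np.eye(3)-np.outer(d,d);A+=P;b+=P@o
    p=np.linalg.solve(A,b); return p,[np.linalg.norm(np.cross(p-o,d/np.linalg.norm(d))) for o,d in rs]
def down(yaw): # tool z down; tool y axis at angle yaw (deg) in world
    a=np.radians(yaw); y=np.array([np.cos(a),np.sin(a),0]);z=np.array([0,0,-1.]);return np.column_stack([np.cross(y,z),y,z])
E
python3 - <<'E'
from h import *
S={}
print(manip.state())
for c in("scene","top"):
    s=S[c]=snap(c); cv2.imwrite(f"pics/{c}0.png",s["pixels"])
    np.savez(f"{c}0.npz",**s)
    print(c,ray(s,(192,256)))
    for n in["stand","knob_grip","spare_arm_tip","rail","rail_tip","bell","bell_eye","bowl","toadstool","angel","cup","dish","cone_figure"]:
        r=nets.place_of(c,n)
        for q in r[:2]: print(n,np.round(q["location"],1),round(q["confidence"],2))
E
```

```text
pics
{'time_s': 0.0, 'joint_pos': array([-64.16774991,  18.44170091,  -4.01490103,  83.17525611,
         1.29536086,  78.54040734,  -3.25904008]), 'qvel': array([ 0.05870454,  0.04345034,  0.07506422, -0.0779598 , -0.12298112,
       -0.03655195,  0.08413496]), 'tau': array([-1.58879916e-04, -4.93576670e+01, -3.82249597e-01, -3.14340305e+01,
        1.30826526e-02,  1.10112390e-02, -5.08100655e-07]), 'ee_pos': array([0.27477825, 0.58846971, 0.23019037]), 'orientation': array([[-9.06145053e-01,  4.22966445e-01, -7.28350717e-04],
       [ 4.22967058e-01,  9.06143233e-01, -1.81924909e-03],
       [-1.09491246e-04, -1.95657192e-03, -9.99998080e-01]]), 'force': array([0.60748463, 0.08230884, 0.22578225]), 'ft_torque': array([-0.00358559,  0.02870261,  0.04978542]), 'grasp_force': 0.0, 'gripper_width': 0.995138668213046}
scene (array([ 1.28724058, -0.10732462,  1.38441063]), array([-0.50195545,  0.0862624 , -0.86094947]))
stand [205.1 298.7] 0.83
spare_arm_tip [212.6 285.1] 0.67
rail [207.8 202.5] 0.66
rail_tip [178.5 242.2] 0.65
bell [194.3 231.1] 0.57
bell_eye [176.8 226.7] 0.55
bell_eye [214.9 284.9] 0.3
bowl [203.8 246.5] 0.53
toadstool [216.8 286. ] 0.54
toadstool [233.9 216.1] 0.52
angel [185.9 137.8] 0.62
cup [222.8 122.2] 0.95
cup [168.4 307.6] 0.39
dish [131.2 351.6] 0.78
cone_figure [187.8 379.1] 0.52
top (array([0.41215981, 0.02624212, 1.61086684]), array([ 0.08852165, -0.0140695 , -0.99611949]))
stand [195.  212.8] 0.81
stand [228.5 344.3] 0.19
knob_grip [185.5 211.1] 0.63
spare_arm_tip [157.3 235.4] 0.69
rail [197.9 290.1] 0.63
rail_tip [191.6 268.2] 0.7
bell [190.5 275. ] 0.43
bell_eye [199.3 257.7] 0.61
bell_eye [191.9 278.9] 0.41
bowl [198.2 260.8] 0.71
toadstool [174.1 286.5] 0.6
angel [228.8 343.4] 0.64
cup [192.4 357.6] 0.8
dish [257.9 148.9] 0.7
cone_figure [191.8 273.3] 0.43
cone_figure [196.8 147.6] 0.42
```

```bash
python3 - <<'E'
from h import *
S={c:dict(np.load(c+"0.npz")) for c in("scene","top")}
t,s=S["top"],S["scene"]
print("stand",atz(t,(195,212.8),0),atz(s,(205.1,298.7),0)); print("knob",atz(t,(185.5,211.1),.234))
print("rail",atz(t,(197.9,290.1),0),atz(s,(207.8,202.5),0))
for n,a,b in[("rail_tip",(191.6,268.2),(178.5,242.2)),("eye",(191.9,278.9),(176.8,226.7)),("bell",(190.5,275),(194.3,231.1)),("spare",(157.3,235.4),(212.6,285.1))]:
    print(n,tri([ray(t,a),ray(s,b)]))
print("spare z.18",atz(t,(157.3,235.4),.18),atz(s,(212.6,285.1),.18))
c=np.hstack([cv2.resize(t["pixels"][120:280,130:380],None,fx=3,fy=3,interpolation=2)]);cv2.imwrite("pics/a.png",c)
c=cv2.resize(s["pixels"][100:270,110:390],None,fx=2.8,fy=2.8,interpolation=2);cv2.imwrite("pics/b.png",c)
E
```

```text
stand [0.54478315 0.18260556 0.        ] [0.55372445 0.16760581 0.        ]
knob [0.55941273 0.16588852 0.234     ]
rail [ 0.52925461 -0.1373897   0.        ] [ 0.51409557 -0.15846871  0.        ]
rail_tip (array([ 0.54005646, -0.03022324,  0.19696782]), [np.float64(0.008024003970678713), np.float64(0.008024003970678683)])
eye (array([ 0.5365503 , -0.07229524,  0.21099946]), [np.float64(0.003785211268271684), np.float64(0.003785211268271719)])
bell (array([ 0.54956106, -0.0637715 ,  0.12646853]), [np.float64(0.003678556608612632), np.float64(0.003678556608612573)])
spare (array([0.66939385, 0.08361765, 0.18401665]), [np.float64(0.0028094738557970338), np.float64(0.0028094738557970953)])
spare z.18 [0.66959227 0.08100422 0.18      ] [0.66771753 0.08705689 0.18      ]
```

View pics/a.png

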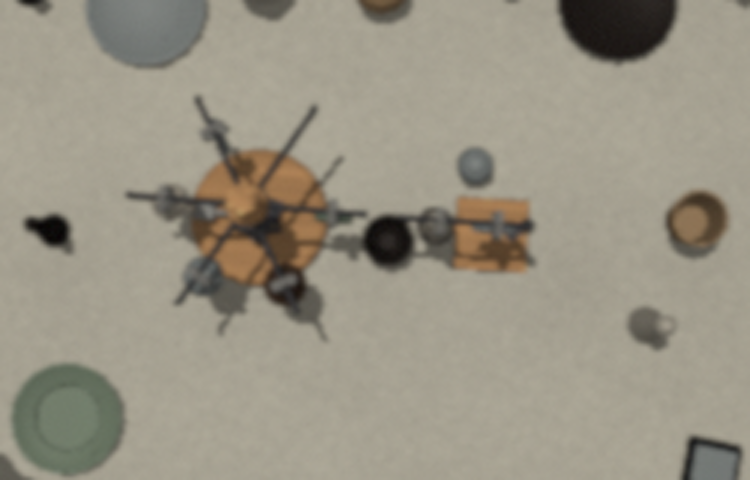

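View pics/b.png

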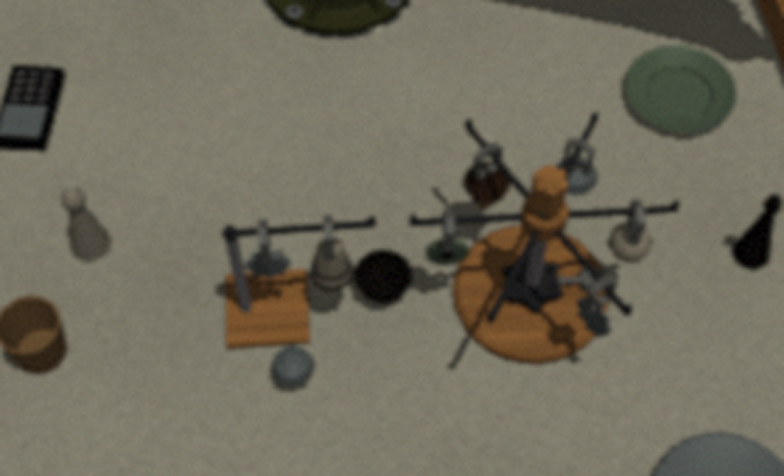

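Top crop: stand axis is near (246,205), and the empty arm points to (315,107), one click anticlockwise of the rail-facing arm. The rail rod runs (530,225) to (395,217), with the bell at (437,224). The scene crop agrees. Next I refine these with the depth clouds.

```bash
cat >> h.py <<'E'
def cloud(s):
    z=s["z_map"]; v,u=np.nonzero(z>0); d=z[v,u]; K=s["mtx"]
    P=np.linalg.inv(K)@np.vstack([u,v,np.ones(len(u))])*d
    R=cv2.Rodrigues(np.array(s["rvec"],float))[0]; t=np.array(s["tvec"],float).reshape(3,1)
    return (R.T@(P-t)).T
def line(P):
    c=P[:,:2].mean(0); w=np.linalg.svd(P[:,:2]-c,full_matrices=False)[2][0]; k=(P[:,:2]-c)@w
    r=(P[:,:2]-c)@np.array([-w[1],w[0]]); return c,w,np.degrees(np.arctan2(w[1],w[0])),k.min(),k.max(),r.std()
E
cat > m.py <<'E'
from h import *
import sys
def meas(S):
  for c,s in S.items():
    P=cloud(s); near=lambda x,y,r:np.hypot(P[:,0]-x,P[:,1]-y)<r
    ta=P[near(.7,-.25,.08)|near(.4,.05,.05)];print(c,"table z",np.median(ta[:,2]))
    k=P[near(.556,.167,.03)&(P[:,2]>.24)];print("knob top",len(k),k.mean(0),(k.min(0)+k.max(0))/2,np.median(k[:,2]))
    rr=P[(abs(P[:,0]-.545)<.03)&(P[:,1]<-.01)&(P[:,1]>-.18)&(P[:,2]>.165)&(P[:,2]<.197)]
    print("rail rod",len(rr),line(rr),rr[:,2].mean(),rr[:,1].min(),rr[:,1].max())
    b=P[(abs(P[:,0]-.545)<.03)&(abs(P[:,1]+.065)<.025)]
    st=b[b[:,2]>.194];print("over rail",len(st),st.mean(0) if len(st) else 0,st[:,2].max() if len(st) else 0)
    bb=b[(b[:,2]>.08)&(b[:,2]<.145)];print("bell body",len(bb),bb.mean(0),bb.min(0),bb.max(0))
    a=P[near(.556,.167,.16)&~near(.556,.167,.04)&(P[:,2]>.165)&(P[:,2]<.2)]
    ang=np.degrees(np.arctan2(a[:,1]-.167,a[:,0]-.556));h=np.histogram(ang,np.arange(-180,181,10))[0];print("arms",len(a),h)
    for a0 in range(-180,180,60):
        a1=a0+TH; m=abs((ang-a1+180)%360-180)<12
        if m.sum()>8:
            l=line(a[m]);print(" arm",a1,m.sum(),np.round(l[0],4),round(l[2]%180,2),round(l[5],4),"rmax",np.hypot(*(a[m][:,:2]-[.556,.167]).T).max())
TH=23
if __name__=="__main__": meas({c:dict(np.load(c+"0.npz")) for c in("scene","top")})
E
python3 m.py
```

```text
scene table z 0.0010334827745647937
knob top 124 [0.55745285 0.16765317 0.2513383 ] [0.55587065 0.16832407 0.2498511 ] 0.2520007772609868
rail rod 213 (array([ 0.53280651, -0.10468112]), array([-0.05705155, -0.99837123]), np.float64(-93.2705889588934), np.float64(-0.08572645384708545), np.float64(0.07545781429642848), np.float64(0.00617079725874376)) 0.18311507589368342 -0.17989967657539577 -0.018904791940473304
over rail 0 0 0
bell body 197 [ 0.54448994 -0.06823014  0.1126321 ] [ 0.51621615 -0.08956104  0.08046452] [ 0.55871195 -0.04353286  0.14491571]
arms 679 [  0  17  92   8   0   0   0   6 102  18   0   0   0   0  85   0   0   0
   0  15 106  12   0   0   0  13 100  10   0   0   0  13  73   9   0   0]
 arm -157 117 [0.4645 0.1267] 25.03 0.0068 rmax 0.1498851188251725
 arm -97 126 [0.5478 0.0682] 85.45 0.0065 rmax 0.1476584921153277
 arm -37 85 [0.6346 0.1123] 145.02 0.0023 rmax 0.146829720826417
 arm 23 133 [0.6462 0.209 ] 24.31 0.0067 rmax 0.14698759569286157
 arm 83 123 [0.5653 0.265 ] 83.78 0.0066 rmax 0.1484042427632188
 arm 143 95 [0.4696 0.2295] 144.93 0.0074 rmax 0.151084
[... 379 characters left out ...]
6 -0.17768094630512876 -0.01928384402202993
over rail 0 0 0
bell body 73 [ 0.5320191  -0.06551505  0.11343069] [ 0.51513369 -0.08909302  0.08199217] [ 0.55875569 -0.04612015  0.14461521]
arms 485 [ 0  6 68  7  0  0  0  6 71  6  0  0  0  0 62  1  0  0  0  8 72  5  0  0
  0  8 73  6  0  0  0  5 74  7  0  0]
 arm -157 81 [0.4691 0.1262] 24.75 0.006 rmax 0.14657766186126525
 arm -97 83 [0.5476 0.0702] 85.06 0.006 rmax 0.14690844243280726
 arm -37 63 [0.6335 0.1121] 144.6 0.0023 rmax 0.14687963238247623
 arm 23 85 [0.645  0.2073] 24.48 0.0057 rmax 0.14635261916685915
 arm 83 87 [0.5648 0.2637] 84.85 0.0059 rmax 0.14659557268958037
 arm 143 86 [0.4768 0.2224] 145.11 0.0058 rmax 0.14645250065150198
```

```bash
python3 - <<'E'
from h import *
p0=manip.state()["ee_pos"]
manip.movel([p0[0],p0[1],.36],max_speed=.2)
for y in (-35.2,24.8,84.8,144.8,-95.2,-155.2):
  for d in(0,-30,-60):
    q=manip.ik([.556,.167,.215],down(y+d)); print(y,d,None if q is None else np.round(q,0))
print(manip.state()["time_s"])
E
```

```text
-35.2 0 [-39.  11.  22.  95.  -4.  75. -51.]
-35.2 -30 [-40.  11.  23.  96.  -4.  75. -81.]
-35.2 -60 [ -42.   11.   25.   96.   -5.   75. -111.]
24.8 0 [-36.  10.  19.  95.  -3.  75.   8.]
24.8 -30 [-38.  11.  21.  95.  -4.  75. -21.]
24.8 -60 [-39.  11.  22.  95.  -4.  75. -51.]
84.8 0 [-33.  10.  15.  95.  -3.  75.  68.]
84.8 -30 [-34.  10.  17.  95.  -3.  75.  38.]
84.8 -60 [-36.  10.  19.  95.  -3.  75.   8.]
144.8 0 [-30.  10.  12.  95.  -2.  75. 127.]
144.8 -30 [-32.  10.  14.  95.  -3.  75.  98.]
144.8 -60 [-33.  10.  15.  95.  -3.  75.  68.]
-95.2 0 [ -42.   11.   25.   96.   -5.   75. -111.]
-95.2 -30 [ -70.   17.   61.   96.  -15.   76. -132.]
-95.2 -60 None
-155.2 0 None
-155.2 -30 [ 35.  23. -67.  93.  22.  79. 139.]
-155.2 -60 [-30.  10.  12.  95.  -2.  75. 127.]
2.1917
```

```bash
python3 - <<'E'
from h import *
T=lambda *a:print(*a,round(manip.state()["time_s"],2))
C=[.556,.1668]
manip.reach([*C,.33],down(24.8));T("above")
print(manip.movel([*C,.215],max_speed=.1,f_stop=12));T("down")
eoat.command_gripper(0.0,squeeze=60)
st=manip.state();T("grip",st["gripper_width"],st["grasp_force"],st["force"],st["ft_torque"],st["ee_pos"])
for i in range(1,7):
    manip.movel([*C,.215],max_speed=.05,attitude=down(24.8-10*i))
    st=manip.state();T(i,np.round(st["force"],1),np.round(st["ft_torque"],2),round(st["gripper_width"],3))
E
```

```text
above 4.03
False
down 5.33
grip 0.3910089928537952 62.84602036932483 [-9.88340808 -4.06584777  7.56403247] [-0.70465345  1.83639682  0.03193836] [0.55337919 0.16553284 0.21555257] 5.86
1 [-9.9 -4.2  8.6] [-0.7   1.86  0.11] 0.39 6.18
2 [-10.8  -4.5   7.6] [-0.7   2.    0.21] 0.387 6.51
3 [-11.4  -3.9   9.6] [-0.98  2.05 -0.05] 0.389 6.83
4 [-12.5  -4.3  10.6] [-1.01  2.18 -0.22] 0.39 7.16
5 [-12.5  -3.3   9.2] [-0.92  2.34 -0.33] 0.39 7.48
6 [-13.5  -3.9   9.9] [-0.79  2.51 -0.08] 0.391 7.81
```

```bash
python3 - <<'E'
from h import *
T=lambda *a:print(*a,round(manip.state()["time_s"],2))
print(manip.state()["ee_pos"])
eoat.command_gripper(0.75); print(manip.state()["ee_pos"],manip.state()["force"])
p=manip.state()["ee_pos"]
manip.movel([.556,.1668,.33],max_speed=.15)
manip.reach([.5345,-.068,.30],down(-4));T("over bell")
st=manip.state(); w=snap("wrist");np.savez("w1.npz",pos=st["ee_pos"],R=st["orientation"],**w);cv2.imwrite("pics/w1.png",w["pixels"])
print(st["ee_pos"],{k:v for k,v in w.items() if k not in("pixels","z_map")})
for n in("rail_tip","bell_eye","spare_arm_tip"):print(n,nets.place_of("wrist",n)[:2])
S={c:snap(c) for c in("scene","top")}
for c in S:np.savez(c+"1.npz",**S[c])
import m; m.TH=25; m.meas(S)
E
```

```text
[0.55226551 0.16537646 0.21556844]
[0.55621655 0.16690518 0.21494581] [-0.02716995 -0.14491753 -0.06194701]
over bell 10.07
[ 0.53461008 -0.06646696  0.29951934] {'mtx': array([[297.31863964,   0.        , 250.18979491],
       [  0.        , 297.31863964, 193.93405064],
       [  0.        ,   0.        ,   1.        ]]), 'hand_eye': array([[ 9.64855748e-04, -9.58750010e-01, -2.84248989e-01,
         7.32127942e-02],
       [ 9.99999531e-01,  9.01401564e-04,  3.54043607e-04,
        -2.07631188e-03],
       [-8.32168280e-05, -2.84249197e-01,  9.58750430e-01,
        -1.42626101e-01],
       [ 0.00000000e+00,  0.00000000e+00,  0.00000000e+00,
         1.00000000e+00]])}
rail_tip [{'location': [143.2, 246.4], 'confidence': 0.86}]
bell_eye [{'location': [194.8, 245.2], 'confidence': 0.82}]
spare_arm_tip [{'location': [90.8, 251.5], 'confidence': 0.68}]
scene table z 0.0009047044812061961
knob top 122 [0.55741953 0.16776388 0.25196583] [0.55470023 0.16836645 0.24974101] 0.2527258612227125
rail rod 213 (array([ 0.53289185, -0.1052877 ]), array([-0.05908812, -0.99825277]), np.float64(-93.
[... 1208 characters left out ...]
5029188), np.float64(0.10869535106574105), np.float64(0.0032161668911231934)) 0.18561358703516018 -0.17787124100918242 -0.019517577286634502
over rail 492 [ 0.54315474 -0.06511369  0.69523992] 0.7057365835961784m.py:12: RuntimeWarning: Mean of empty slice.
  bb=b[(b[:,2]>.08)&(b[:,2]<.145)];print("bell body",len(bb),bb.mean(0),bb.min(0),bb.max(0))
  ret = um.true_divide(
Traceback (most recent call last):
  File "m.py", line 12, in meas
    bb=b[(b[:,2]>.08)&(b[:,2]<.145)];print("bell body",len(bb),bb.mean(0),bb.min(0),bb.max(0))
                                                                          ~~~~~~^^^
ValueError: zero-size array to reduction operation minimum which has no identity
```

View pics/w1.png

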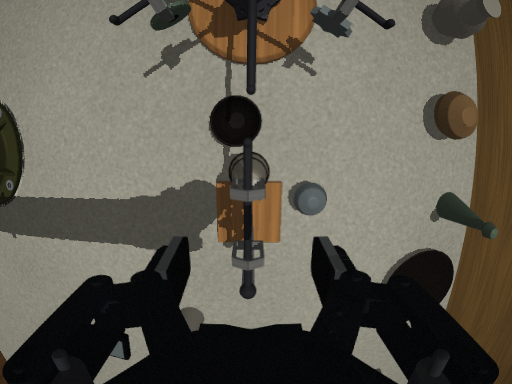

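The picture shows the empty arm's tip at (251,91) in line with the rail tip (247,143), so the click is right. The stirrup is at (248,188). Next I measure in the wrist camera's frame, since the knob grip hinted at a ~3 mm camera offset in x.

```bash
cat >> h.py <<'E'
def wcloud(w,px=None):
    K=w["mtx"]; z=w["z_map"]; v,u=np.nonzero(z>0)
    zz=z[v,u]
    a=np.stack([(u-K[0,2])/K[0,0],(v-K[1,2])/K[1,1]]);r=np.hypot(*a)+1e-9
    C=np.vstack([a/r*np.tan(r),np.ones(len(u))])*zz
    H=w["hand_eye"]; C=H[:3,:3]@C+H[:3,3:]
    return (w["R"]@C).T+w["pos"],u,v
def wray(w,rc):
    K=w["mtx"];a=np.array([(rc[1]-K[0,2])/K[0,0],(rc[0]-K[1,2])/K[1,1]]);r=np.hypot(*a)+1e-9
    d=np.array([*(a/r*np.sin(r)),np.cos(r)]);H=w["hand_eye"]
    return w["R"]@H[:3,3]+w["pos"], w["R"]@H[:3,:3]@d
E
cat > wm.py <<'E'
from h import *
def wmeas(w):
    P,u,v=wcloud(w)
    m=(abs(u-249)<14)
    z=P[:,2]
    print("table",np.median(z[(u<190)&(u>130)&(v>80)&(v<160)]))
    for n,a,b in(("rail rod",143,183),("rail back",200,238),("arm rod",45,90)):
        q=P[m&(v>=a)&(v<=b)&(z>.165)&(z<.2)];l=line(q);print(n,len(q),np.round(l[0],4),round(l[2]%180,2),"std",round(l[5],4),"z",np.percentile(q[:,2],[10,50,90]),"y",q[:,1].min(),q[:,1].max())
    q=P[(abs(u-248)<22)&(v>=181)&(v<=200)&(z>.14)&(z<.215)];print("stirrup",len(q),q.mean(0),q.min(0),q.max(0))
    q=P[(abs(u-248)<28)&(v>=150)&(v<=181)&(z>.07)&(z<.16)];print("bell",len(q),q.mean(0),q.min(0),q.max(0))
    return P
E
python3 - <<'E'
from h import *; import wm
w=dict(np.load("w1.npz"));wm.wmeas(w)
for n,rc,z in(("rail_tip",(143.2,246.4),.18),("eye",(194.8,245.2),.184),("spare",(90.8,251.5),.18)):
    o,d=wray(w,rc);print(n,o+d*(z-o[2])/d[2])
s=dict(np.load("scene1.npz"));print(tri([wray(w,(143.2,246.4)),ray(s,(178.5,242.2))]),tri([wray(w,(194.8,245.2)),ray(s,(176.8,226.7))]))
E
```

```text
table 2.766666120815331e-05
rail rod 368 [ 0.5323 -0.0412] 86.14 std 0.0023 z [0.18164085 0.18341639 0.18528915] y -0.060623290387082106 -0.021952856100218673
rail back 315 [ 0.5282 -0.0939] 85.85 std 0.0022 z [0.18186586 0.18337801 0.18450098] y -0.11404606944831881 -0.07381418332828815
arm rod 403 [0.5405 0.0428] 85.21 std 0.0022 z [0.18169899 0.18333331 0.19056217] y 0.021820786924859184 0.06309205774425763
stirrup 628 [ 0.530281   -0.06812092  0.17634079] [ 0.51322655 -0.07619596  0.14006112] [ 0.54684186 -0.0572743   0.18870049]
bell 779 [ 0.53188097 -0.05995201  0.11371977] [ 0.50571818 -0.08305822  0.08283578] [ 0.55546423 -0.04608509  0.1556135 ]
rail_tip [ 0.53207641 -0.02386521  0.18      ]
eye [ 0.52775723 -0.07006659  0.184     ]
spare [0.53969843 0.02209067 0.18      ]
(array([ 0.53247958, -0.02240288,  0.18325894]), [np.float64(0.001126032209749409), np.float64(0.001126032209749444)]) (array([ 0.52782292, -0.06738942,  0.19547978]), [np.float64(0.0007919576960638743), np.float64(0.0007919576960639655)])
```

```bash
python3 - <<'E'
from h import *
T=lambda *a:print(*a,round(manip.state()["time_s"],2))
def S(n):
    s=manip.state();T(n,np.round(s["ee_pos"],4),np.round(s["force"],1),round(s["gripper_width"],3),round(s["grasp_force"],1))
manip.movel([.5307,-.067,.20],max_speed=.12,attitude=down(-4))
print(manip.movel([.5307,-.067,.149],max_speed=.06,f_stop=6));S("down")
eoat.command_gripper(0.0,squeeze=40);S("grip")
print(manip.movel([.5307,-.067,.172],max_speed=.04));S("lift")
s=manip.state(); w=snap("wrist");w["pos"]=s["ee_pos"];w["R"]=s["orientation"];np.savez("w2.npz",**w);cv2.imwrite("pics/w2.png",w["pixels"])
c=snap("scene");cv2.imwrite("pics/s2.png",cv2.resize(c["pixels"][100:270,150:390],None,fx=3,fy=3,interpolation=2))
E
```

```text
False
down [ 0.531  -0.0671  0.1494] [-0.1 -0.4  0.3] 0.748 0.0 12.35
grip [ 0.5316 -0.067   0.1496] [ 2.9 -1.   0.4] 0.376 40.4 12.73
False
lift [ 0.5305 -0.067   0.1719] [ 0.4  0.  -1.1] 0.377 40.2 13.46
```

View pics/w2.png

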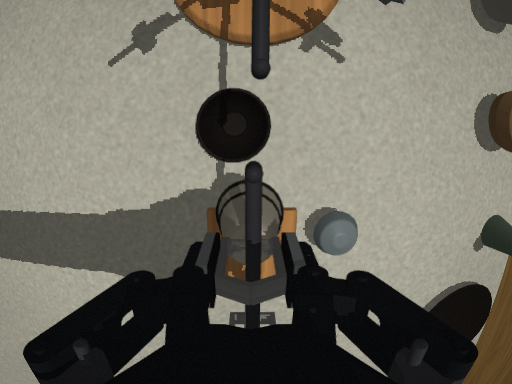

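View pics/s2.png

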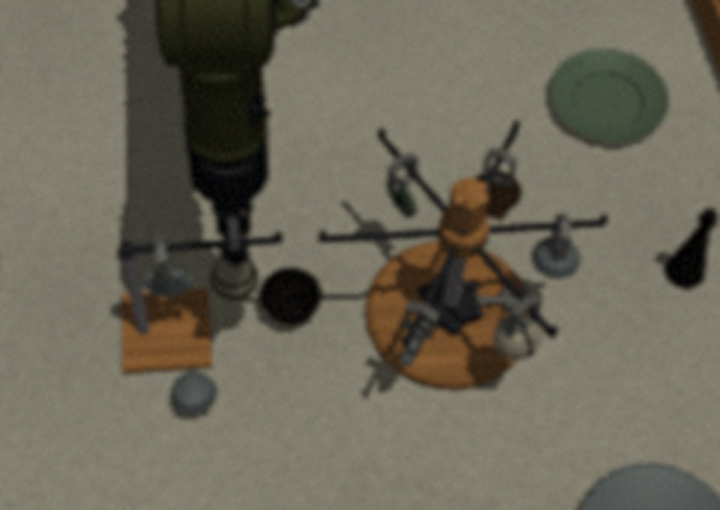

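The bell is held by its legs and raised clear, and the rod at (252,165–270) is centred in the stirrup. Next I carry it across with a force guard.

```bash
python3 - <<'E'
from h import *
T=lambda *a:print(*a,round(manip.state()["time_s"],2))
def S(n):
    s=manip.state();T(n,np.round(s["ee_pos"],4),np.round(s["force"],1),round(s["gripper_width"],3),round(s["grasp_force"],1))
hit=manip.movel([.5415,.0495,.172],max_speed=.05,f_stop=4);S(("across",hit))
if not hit:
    hit=manip.movel([.5415,.0495,.147],max_speed=.02,f_stop=2.5);S(("lowered",hit))
s=manip.state(); w=snap("wrist");w["pos"]=s["ee_pos"];w["R"]=s["orientation"];np.savez("w3.npz",**w)
a=w["pixels"];b=cv2.resize(snap("scene")["pixels"][110:260,160:380],None,fx=1.8,fy=1.8,interpolation=2)
b=cv2.copyMakeBorder(b,0,0,0,0,0);H=max(a.shape[0],b.shape[0]);pad=lambda i:cv2.copyMakeBorder(i,0,H-i.shape[0],0,0,0)
cv2.imwrite("pics/w3.png",np.hstack([pad(a[:,60:460]),pad(b)]))
E
```

```text
('across', False) [0.5415 0.0492 0.172 ] [-0.6 -0.5 -1.3] 0.373 40.2 16.05
('lowered', True) [0.5415 0.0495 0.1502] [ 0.2 -0.2  4.2] 0.385 40.8 17.04
```

View pics/w3.png

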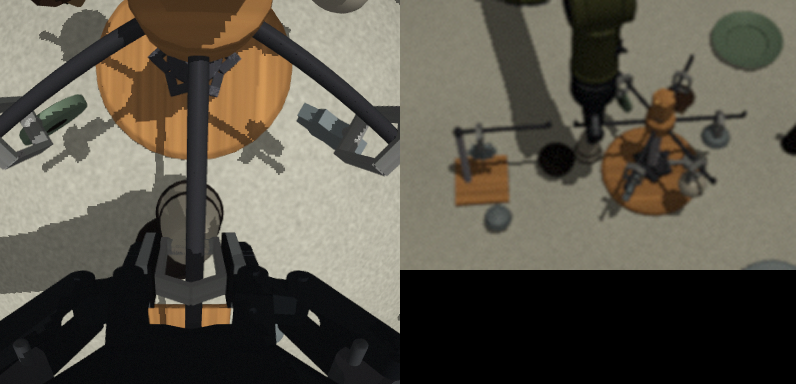

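The arm's rod runs through the stirrup at about (195,280), and contact came at the expected height. Now I release and withdraw.

```bash
python3 - <<'E'
from h import *
T=lambda *a:print(*a,round(manip.state()["time_s"],2))
eoat.command_gripper(0.62);print(manip.state()["force"])
p=manip.state()["ee_pos"]
print(manip.movel([p[0],p[1],.20],max_speed=.04,f_stop=5));manip.movel([p[0],p[1],.30],max_speed=.12)
T(manip.state()["ee_pos"],manip.state()["force"])
manip.movel([.45,-.10,.36],max_speed=.2);manip.dwell(2.5);T("")
s=manip.state(); w=snap("wrist");c=snap("scene");t=snap("top");P=cloud(c)
for nm,P in(("scene",cloud(c)),("top",cloud(t))):
    a=P[(np.hypot(P[:,0]-.556,P[:,1]-.167)<.155)&(P[:,2]>.165)&(P[:,2]<.2)&(P[:,1]<.09)&(abs(P[:,0]-.547)<.02)]
    print(nm,len(a),line(a))
cv2.imwrite("pics/f.png",cv2.resize(c["pixels"][90:275,110:390],None,fx=2.8,fy=2.8,interpolation=2))
E
```

```text
[1.19305501 0.64788431 0.12681401]
False
[0.539399   0.04932572 0.2991117 ] [-0.35466725 -0.44651956 -0.42843617] 19.88
 23.46
scene 91 (array([0.5466244 , 0.05053522]), array([-0.07059204, -0.99750527]), np.float64(-94.04799281911802), np.float64(-0.03707686618043275), np.float64(0.030746158167352596), np.float64(0.006762152224632174))
top 61 (array([0.54519226, 0.05145243]), array([0.13730253, 0.99052916]), np.float64(82.10821482882747), np.float64(-0.03081897784775819), np.float64(0.0360622214593368), np.float64(0.0065767012803321055))
```

View pics/f.png

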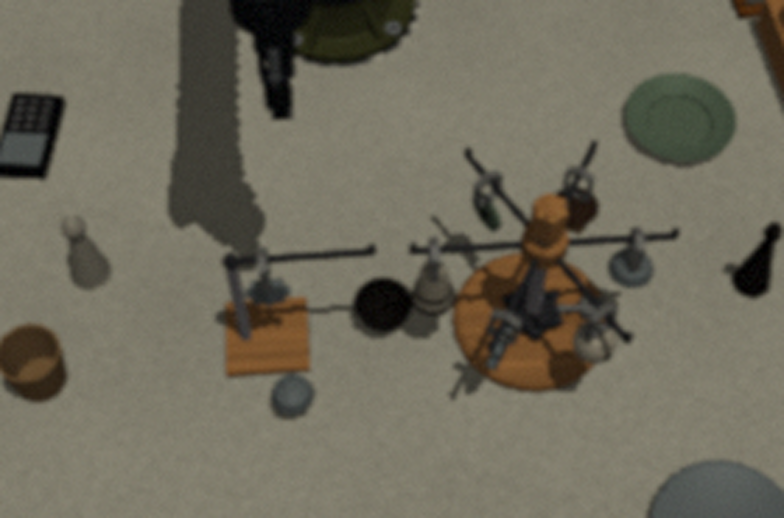

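The bell hangs on the formerly empty arm at (433,285), just inside the tip at (412,248). The arm still faces the rail tip (372,250), and all the wares stand undisturbed. I let any swing die out, then hand in.

```bash
python3 - <<'E'
from h import *
manip.dwell(10); print(manip.state()["time_s"]); print(job.close_job())
E
```

```text
33.6083
the job is handed in; nothing more can be done
None
```

I turned the stand one click clockwise so its empty arm faces the rail, hung the bell on that arm, and handed the job in at about 34 s; the last picture showed the bell hanging there and the wares undisturbed.

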